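# Set the drying cabinet's stay in its third hole

### The job

Air the small glazed drying cabinet: take the brass stay on its roof by the knob, push the self-closing door open with it, and drop the stay's third hole, counted from the door, fully down over the fixed peg so that the stay alone holds the door ajar. Feel for the peg gently, never forcing the stay down on it, and leave the small things round about where they are.

Things in the scene. Friction and masses are not known exactly. Their poses are not given: they have to be found in the camera images.
- cabinet: wooden drying cabinet with glazed door, 240 mm wide (y), 170 deep (x), 200 high, fixed. Origin: centre of its underside; own -x is the door side, +y its left, z up. The door's upright hinge axis is at own x -94, y +123 mm; the flat roof at z 200. At the start the door is shut and the stay lies level over the roof, pointing to the back left, on the right-hand side of the peg, clear of it
- peg_plate: brass foot plate 62 x 22 x 4 mm on the roof, slotted along its own x (the cabinet's x). Origin: middle of its underside. The one upright brass peg, 7 mm thick with a flat tip 17 mm above the roof, is clamped in the slot on its centre line, anywhere within 11 mm either way of the origin along x: where is not in this reading
- stay_pivot (a point): point on the stay's upright swivel axis, at the underside of its bar, 6 mm above the roof; it rides on the door 150 mm from the door's hinge axis. Own x runs along the flat brass bar (20 wide, 5 thick) to the knob. Four round 9.5 mm holes go through the bar at 102, 130, 158 and 186 mm from this point; the third is at 158. The stay swivels almost freely and can be lifted
- stay_knob (a point): point in the upright round brass knob at the stay's free end: 220 mm from the pivot along the bar, 20 mm above the bar's top face. The knob is 15 mm thick, rises 32 mm above the bar and can turn in the grip like a pin
- cabinet_door (a joint): opening angle of the door, rad: 0 shut, growing as its right edge swings out towards the robot, to 1.45. A damped spring always closes it slowly: about 0.2 N m when shut, 0.33 N m at 0.8 rad (some 4 N along the stay). With the stay's second, third or fourth hole on the peg it stands near 0.40, 0.79 or 1.22, each up to 0.2 more or less with the peg's place
- stay_lift (a joint): tilt of the stay above level, rad: 0 lowered (bar underside 2 mm above the peg plate), growing as the knob is raised, to 0.6. Its weight, about 1.7 N, lowers it. Lying on the tip of the peg between holes it reads about 0.07
- loupe: folding loupe 30 x 27 x 15 mm lying on the roof near its right end; origin at its underside; to be left alone
- pumice_egg: egg-shaped stone 44 mm, on the bench to the right of the cabinet; to be left alone
- tin_white: round white tin 68 mm wide, 14 high, on the bench to the left of the cabinet; to be left alone

How it is judged:
By the outcome, as a careful person would: the job done as asked, in the order asked, and still so for the second after the job is handed in, with the robot touching nothing.
It also fails if it takes over 64 s, if anything falls off the work surface, if the arm or the gripper's body presses on something with over 40 N, if the wrist force passes 120 N, or if a joint passes its speed limit or range.

### The arm

A 7-joint arm with a two-finger parallel gripper is mounted at the origin on a cart in front of the work surface, level with it; the furniture and walls round the work are solid. World frame = base frame: x ahead of the robot, y to its left, z up, the work surface at z = 0. Lengths are in m, angles in rad, forces in N, time in s.
With the tool pointing down it reaches from about 0.425 to 1.025 m from the base axis. Payload 3.6 kg.
Tool frame: the origin (TCP) lies at the very end of the fingers, on their centre line; the grasp point (between the pads) lies 19 mm behind it; z points along the fingers, y is the line along which they close (so a half turn about z gives the same grasp; the last joint's range is limited). The gripper opens to 85 mm and grips with 20 to 120 N. Pads are 22 mm wide; open, the fingers measure 114 mm over their backs; the gripper's body (76 mm by 85 mm) begins 54 mm behind the grasp point. The pads swing forward as they close: fully open they stand 13 mm farther back than shut.
Start: joints at [1.244, 0.591, 0.048, 1.609, -0.033, 0.943, -0.034], TCP at [0.168, -0.705, 0.231] pointing down, gripper open.
Joint ranges: [-2.69, 2.69], [-0.47, 2.24], [-1.27, 1.36], [0.19, 2.51], [-1.53, 4.68], [0.08, 2.07], [-3.09, 3.09]. Speed limits (rad/s): [2.57, 2.57, 3.14, 3.14, 3.14, 3.14, 3.14].

### API

Orientations are given as [roll, pitch, yaw] about the fixed x, y, z axes, in that order (R = Rz(yaw) Ry(pitch) Rx(roll)).
In Python, from plant import get_obs, read_camera, get_calibration, sign_off gives the robot as it stands.
- The arm moves only by the shell command python3 -m crank 'ROWS' [FORCE]. ROWS is JSON, one flat list of numbers, 7 for each row, row after row: the shift along the world's x, y, z in units of 30 mm (1.0 is 30 mm), then the turn, a rotation vector about the world's x, y, z in units of 8 degrees (1.0 is 8 degrees), then the opening, from -1 (shut) to 1 (fully open). In form: [x, y, z, wx, wy, wz, jaw, x, y, z, wx, wy, wz, jaw, ...]. A call has 1 to 5 rows; each row shifts and turns the commanded pose from where the row before left it; what a row does not reach is not made up. A row lasts 1/10 s, in which the tool goes at most 50 mm and 8.59 degrees, less where a joint would pass 70% of its speed; a pose out of reach is approached as far as the arm can. A call is refused whole if a number of a shift passes 1 or a number of a turn 1, either way. A call with a gripper value outside its range is refused whole. The fingers move at their own pace and stop on an object; FORCE is the grip in N (left out, the last holds). Time passes only in rows, so rows that do not move let the fingers close. It gives the time, the measured TCP pose, the force, the opening and the grip force at its end, in the units of the state.
- get_obs(): the state, without advancing time (a new reading comes with each control period).
- read_camera(name): name is "scene" or "top" or "wrist"; returns (picture, depth): 384x512x3 uint8, red, green, blue; 384x512 float32, m along the optical axis (not along the pixel's ray), 0 where there is no reading.
- get_calibration(name): a dict with "vertical_fov" (degrees; the focal length in pixels is half the picture's height over the tangent of half this angle, whatever the lens; pixels are square), "cx", "cy" (the principal point, pixels), "k1" (the pictures are not rectified: a ray, as slopes to the right and down, at radius r is drawn at 1 + k1 r^2 times it, then the intrinsics apply), "extrinsics" (4x4, takes a point from camera to world coordinates); the wrist camera has in their place "tool_from_camera" (4x4, takes a point from camera to tool coordinates, whose origin is the TCP and whose axes are the flange's). Camera axes: x right, y up, looking along -z (the intrinsics and any distortion apply to the point x, -y, -z); pixel columns grow to the right and rows downward; lengths in m; the calibration is good to about 2 mm. A picture is of the moment at which its call begins: read the wrist's pose just before it. get_calibration takes no time and is no camera call.
- sign_off(): hands the job in; it is judged then, once.
The state is a dict: "clock": time; "q": joint angles; "dq": joint speeds; "effort": joint torques, N m; "position": TCP position; "ee_rot": TCP orientation; "ft_force": force on the tool from outside, world axes, zero at the start; "wrist_torque": the same for the moment, N m; "grip_width": opening from 0.0 (shut) to 1.0 (fully open); "gripper_force": force on a finger pad.
Only numpy, scipy, OpenCV 4.12 (cv2) and the standard library are available. Lean on these libraries where they do the work, as an engineer would, in place of code of your own. Each camera call takes 0.05 s, during which the arm holds its last target. There are 200 camera calls.

## Working session

There is one attempt and no reset: what is moved stays moved. The work goes in short steps, Python scripts to look and compute and a shell command to move; the robot and the scene stay as the last step left them, time stands still between calls to the robot, and variables do not carry over. Pictures are saved under pics/ and viewed, at most 10 in all, crops included, and the job is handed in when it is done.

```bash
ls; mkdir -p pics; cat > h.py <<'E'
import numpy as np, cv2, json
from plant import *
from scipy.spatial.transform import Rotation as R
def cam(name):
    o=get_obs(); im,d=read_camera(name); c=get_calibration(name)
    if name=='wrist':
        T=np.eye(4);T[:3,:3]=R.from_euler('xyz',o['ee_rot']).as_matrix();T[:3,3]=o['position'];E=T@np.array(c['tool_from_camera'])
    else: E=np.array(c['extrinsics'])
    return im,d,c,E
def fxy(c): return 192/np.tan(np.radians(c['vertical_fov'])/2)
def ray(c,E,u,v):
    f=fxy(c);K=np.array([[f,0,c['cx']],[0,f,c['cy']],[0,0,1]])
    # distortion: 1+k1 r^2
    p=cv2.undistortPoints(np.array([[[u,v]]],float),K,np.array([c['k1'],0,0,0.]))[0,0]
    return E[:3,3],E[:3,:3]@np.array([p[0],-p[1],-1])
def onz(c,E,u,v,z):
    o,d=ray(c,E,u,v); return o+d*(z-o[2])/d[2]
def atd(c,E,u,v,dep):
    o,d=ray(c,E,u,v); return o+d*dep
def proj(c,E,P):
    p=np.linalg.inv(E)@np.append(P,1);s=np.array([p[0],-p[1]])/-p[2]
    return s*(1+c['k1']*(s@s))*fxy(c)+[c['cx'],c['cy']]
def save(im,n): cv2.imwrite('pics/'+n,im[:,:,::-1])
E
python3 - <<'E'
from h import *
a=cam('scene');b=cam('top')
im=np.vstack([a[0],b[0]])
save(cv2.resize(a[0],(800,600),interpolation=cv2.INTER_CUBIC),'s0.png');save(cv2.resize(b[0],(800,600),interpolation=cv2.INTER_CUBIC),'t0.png')
for x in (a,b): print(x[2]['vertical_fov'],x[2]['k1'],np.round(x[3],3).tolist())
np.savez('t0.npz',s=a[0],sd=a[1],t=b[0],td=b[1])
print(get_obs())
E
```

```text
pics
54.255130450944996 0.028100990008070245 [[0.534, 0.477, -0.698, -0.07], [-0.845, 0.309, -0.436, -0.424], [0.007, 0.823, 0.568, 0.661], [0.0, 0.0, 0.0, 1.0]]
44.63050315367918 0.017115450225301723 [[0.018, 0.988, -0.153, 0.411], [-1.0, 0.022, 0.021, -0.021], [0.024, 0.152, 0.988, 1.184], [0.0, 0.0, 0.0, 1.0]]
{'clock': 0.1, 'q': array([ 1.24349376,  0.59203217,  0.04831558,  1.60972812, -0.03330607,
        0.94268557, -0.0336945 ]), 'dq': array([-0.00082733, -0.00087401, -0.00038779, -0.00210261, -0.00058085,
       -0.00122426, -0.00082342]), 'effort': array([ 4.38162198e-03, -5.49992144e+01,  1.55330144e+00, -1.98823446e+01,
        9.77834308e-03,  3.79735095e-03,  4.28830731e-06]), 'position': array([ 0.16779355, -0.70453414,  0.2302393 ]), 'ee_rot': array([-3.13954788e+00,  1.16786148e-04,  2.33874630e-01]), 'ft_force': array([ 0.31039511, -0.10513314,  0.29610579]), 'wrist_torque': array([-0.00381279, -0.01236347, -0.01544127]), 'gripper_force': 0.0, 'grip_width': 1.000209621886806}
```

View pics/s0.png

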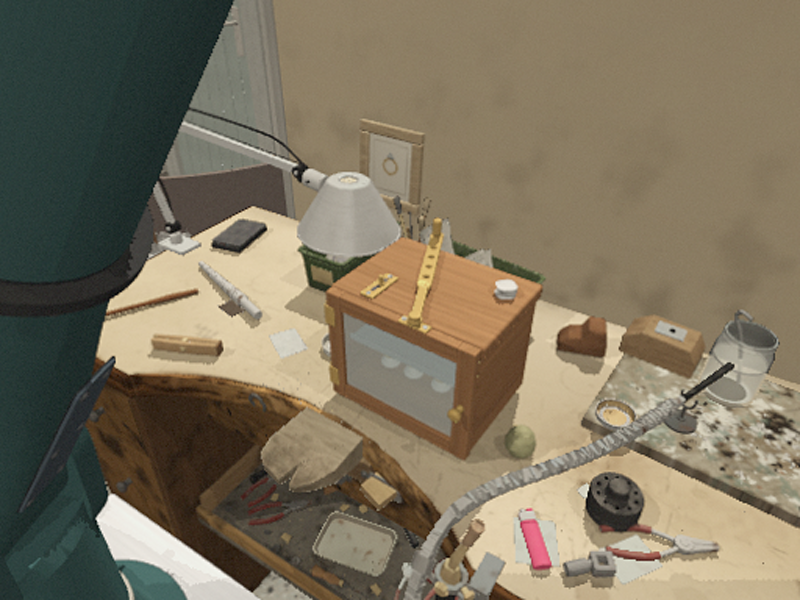

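View pics/t0.png

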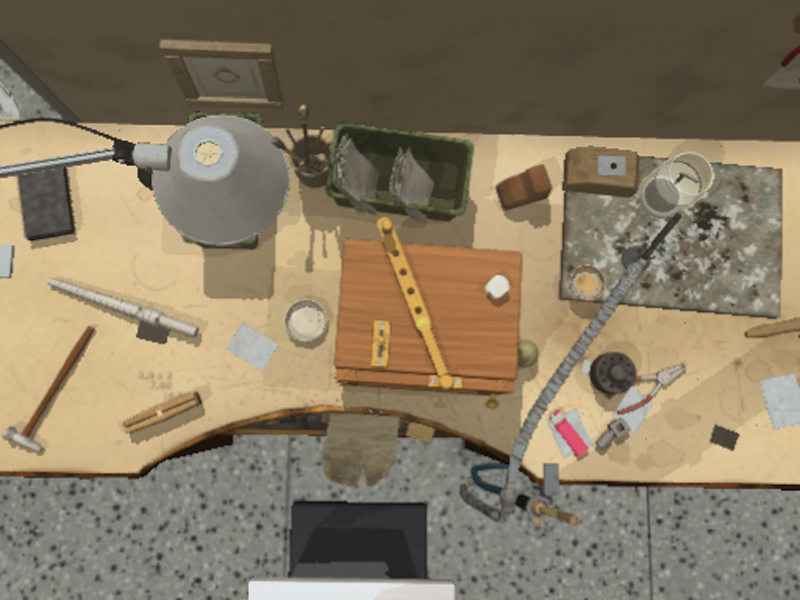

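The scene view shows the cabinet with the stay across its roof. In the top view (800 px scale) the knob is at about (386,224), the pivot at (446,381), the peg plate at (380,343), the loupe at (497,287) and the roof corners at (346,240) and (521,252). Next I'll take a zoomed crop and some numbers.

```bash
python3 - <<'E'
from h import *
z=np.load('t0.npz');im=z['t'];d=z['td'];c=get_calibration('top');E=np.array(c['extrinsics'])
y0,x0=130,205
cr=im[y0:y0+130,x0:x0+135];save(cv2.resize(cr,None,fx=4.5,fy=4.5,interpolation=cv2.INTER_CUBIC),'t1.png')
hsv=cv2.cvtColor(im,cv2.COLOR_RGB2HSV)
m=cv2.inRange(hsv,(18,120,120),(32,255,255));m[:y0]=0;m[y0+130:]=0;m[:,:x0]=0;m[:,x0+135:]=0
n,l,st,ce=cv2.connectedComponentsWithStats(m)
for i in range(1,n):
    if st[i,4]>15:
        r=cv2.minAreaRect(np.argwhere(l==i)[:,::-1].astype(np.float32)); print(st[i],ce[i].round(1),r)
f=lambda u,v,h:onz(c,E,u*.64,v*.64,h).round(4)
print('knob',f(386,224,.243),'piv',f(446,381,.211),'plate',f(380,343,.204),'roof',f(346,240,.2),f(521,252,.2))
for u,v in [(386,224),(446,381),(380,330),(420,260),(400,360)]:
    uu,vv=int(u*.64),int(v*.64);print(atd(c,E,uu,vv,d[vv,uu]).round(4))
E
```

```text
[ 241  139   55  110 1010] [265.8 195.1] ((262.7876892089844, 196.2678680419922), (119.91365051269531, 20.810115814208984), 65.98490142822266)
[237 205  13  30 254] [243.3 219.4] ((243.33905029296875, 219.67327880859375), (10.674459457397461, 29.363994598388672), 4.236394882202148)
knob [ 0.655 -0.037  0.243] piv [ 0.4513 -0.1211  0.211 ] plate [ 0.5007 -0.0327  0.204 ] roof [0.6422 0.0169 0.2   ] [ 0.631  -0.2249  0.2   ]
[ 0.6562 -0.0369  0.2414]
[ 0.4529 -0.1198  0.2144]
[ 0.5189 -0.0319  0.2012]
[ 0.6181 -0.0839  0.1965]
[ 0.4795 -0.0601  0.1996]
```

View pics/t1.png

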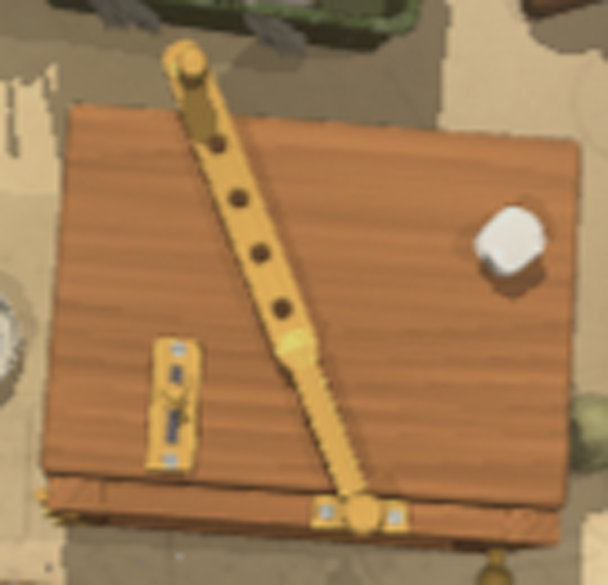

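The crop shows the pivot cap at (363,513), holes at (283,308), (260,253), (239,198) and (217,144), the knob at about (190,62), the plate at (175,405) with the peg near (177,402), and roof corners at (72,104), (580,143), (44,470) and (560,505).

```bash
python3 - <<'E'
from h import *
c=get_calibration('top');E=np.array(c['extrinsics'])
f=lambda u,v,h:onz(c,E,205+u/4.5-.4,130+v/4.5-.4,h)
h=[f(u,v,.211) for u,v in [(283,308),(260,253),(239,198),(217,144)]]
p=f(363,513,.215);k=f(190,62,.243)
co=[f(u,v,.2) for u,v in [(72,104),(580,143),(44,470),(560,505)]]
print('holes',np.round(h,4));print('piv',p,[np.linalg.norm((x-p)[:2]).round(4) for x in h],'knob',k,np.linalg.norm((k-p)[:2]))
d=h[3]-h[0];a=np.arctan2(d[1],d[0]);print('stay ang',np.degrees(a),np.linalg.norm(d))
ph=np.mean(h,0)-np.array([np.cos(a),np.sin(a),0])*.144;print('piv from holes',ph,'knob',ph+np.array([np.cos(a),np.sin(a),0])*.22)
print('corners',np.round(co,4)); BL,BR,FL,FR=co
print('w',np.linalg.norm(BL-BR),np.linalg.norm(FL-FR),'d',np.linalg.norm(BL-FL),np.linalg.norm(BR-FR))
yv=(BL-BR)+(FL-FR);th=np.arctan2(-yv[0],yv[1]);print('yaw',np.degrees(th), np.degrees(np.arctan2((BL-FL)[1],(BL-FL)[0])))
C=np.mean(co,0)
Rm=np.array([[np.cos(th),-np.sin(th)],[np.sin(th),np.cos(th)]])
H=C[:2]+Rm@[-.094,.123];print('C',C,'hinge',H,'dist piv',np.linalg.norm(ph[:2]-H))
plate=np.mean([f(u,v,.204) for u,v in [(157,340),(199,342),(150,469),(190,470)]],0);print('plate',plate)
for w in [(177,402),(177,395),(175,410)]: print('peg',f(*w,.217), 'local',Rm.T@(f(*w,.217)[:2]-C[:2]), 'plate local',Rm.T@(plate[:2]-C[:2]))
E
```

```text
holes [[ 0.5463 -0.0827  0.211 ]
 [ 0.5721 -0.0716  0.211 ]
 [ 0.5981 -0.0614  0.211 ]
 [ 0.6238 -0.0506  0.211 ]]
piv [ 0.45165573 -0.12033057  0.215     ] [np.float64(0.1018), np.float64(0.1299), np.float64(0.1579), np.float64(0.1858)] knob [ 0.65499152 -0.03655053  0.243     ] 0.21991939003456198
stay ang 22.52399985969263 0.08391781633686748
piv from holes [ 0.45206711 -0.12174618  0.211     ] knob [ 0.65528533 -0.0374707   0.211     ]
corners [[ 0.6441  0.0188  0.2   ]
 [ 0.6308 -0.225   0.2   ]
 [ 0.4693  0.027   0.2   ]
 [ 0.4578 -0.214   0.2   ]]
w 0.2441597648531806 0.24128090142197026 d 0.17500674863793672 0.17331924549041236
yaw -2.9317289945362304 -2.706824467933485
C [ 0.55051506 -0.09830071  0.2       ] hinge [0.46292904 0.02934603] dist piv 0.1514821380782899
plate [ 0.50052821 -0.03282907  0.204     ]
peg [ 0.50072175 -0.0340105   0.217     ] local [-0.05301632  0.06165934] plate local [-0.05327003  0.06282932]
peg [ 0.50395373 -0.03394702  0.217     ] local [-0.04979182  0.06188803] plate local [-0.05327003  0.06282932]
peg [ 0.49701334 -0.03316269  0.217     ] local [-0.05676324  0.06231637] plate local [-0.05327003  0.06282932]
```

```bash
cat > geo.py <<'E'
from h import *
from scipy.optimize import brentq
H=np.array([.4629,.0288]);a0=np.arctan2(-.1217-H[1],.4521-H[0])
piv=lambda f:H+.15*np.array([np.cos(a0-f),np.sin(a0-f)])
def hole(P,r=.158):
    f=brentq(lambda f:np.linalg.norm(piv(f)-P)-r,0,1.3);p=piv(f);u=(P-p)/r
    return f,p,np.degrees(np.arctan2(u[1],u[0])),p+.22*u
E
python3 - <<'E'
from geo import *
print(np.degrees(a0))
for px in (.4968,.5007,.504):
    P=np.array([px,-.0338])
    for r in(.13,.158,.186): print(px,r,hole(P,r))
z=np.load('t0.npz');d=z['td'];c=get_calibration('top');E=np.array(c['extrinsics'])
pts=np.array([atd(c,E,u,v,d[v,u]) for v in range(0,384,2) for u in range(0,512,2) if d[v,u]>0])
def mx(n,x,y):
    s=pts[(pts[:,0]>x[0])&(pts[:,0]<x[1])&(pts[:,1]>y[0])&(pts[:,1]<y[1])]; print(n,s[:,2].max() if len(s) else None)
mx('goose',(.3,.7),(-.5,-.25));mx('box',(.66,.8),(-.16,.05));mx('box near knob',(.66,.70),(-.16,.05));mx('shade',(.6,.9),(.08,.35));mx('shade near',(.5,.75),(.04,.1));mx('right far',(.3,.8),(-.8,-.25))
mx('mid',(.3,.45),(-.3,.3))
E
```

```text
-94.1045548497636
0.4968 0.13 (0.4798063350831639, array([ 0.3843123, -0.0989653]), np.float64(30.084162528401905), array([0.5746761 , 0.01131444]))
0.4968 0.158 (0.8806079856014354, array([ 0.34069201, -0.05817821]), np.float64(8.875762617246357), array([ 0.55805756, -0.02423387]))Traceback (most recent call last):
  File "<stdin>", line 5, in <module>
  File "geo.py", line 6, in hole
    f=brentq(lambda f:np.linalg.norm(piv(f)-P)-r,0,1.3);p=piv(f);u=(P-p)/r
    r = _zeros._brentq(f, a, b, xtol, rtol, maxiter, args, full_output, disp)
ValueError: f(a) and f(b) must have different signs
```

```bash
sed -i 's/,0,1.3)/,0,1.7)/' geo.py; python3 - <<'E'
from geo import *
for px in (.5007,.504):
    P=np.array([px,-.0338]); print(px,*hole(P))
z=np.load('t0.npz');d=z['td'];c=get_calibration('top');E=np.array(c['extrinsics'])
pts=np.array([atd(c,E,u,v,d[v,u]) for v in range(0,384,2) for u in range(0,512,2) if d[v,u]>0])
def mx(n,x,y):
    s=pts[(pts[:,0]>x[0])&(pts[:,0]<x[1])&(pts[:,1]>y[0])&(pts[:,1]<y[1])]; print(n,s[:,2].max() if len(s) else None)
mx('goose',(.3,.7),(-.5,-.25));mx('box',(.66,.8),(-.16,.05));mx('box near knob',(.66,.70),(-.16,.05));mx('shade',(.6,.9),(.08,.35));mx('shade near',(.5,.75),(.04,.1));mx('right far',(.3,.8),(-.8,-.25))
E
```

```text
0.5007 0.8241010734989964 [ 0.34579932 -0.0649413 ] 11.367241901527748 [ 0.56148381 -0.02158   ]
0.504 0.7777877849812533 [ 0.3502648  -0.07026217] 13.342597463143113 [ 0.56432647 -0.01949206]
goose 0.1044823255778049
box 0.2130651296642978
box near knob 0.2130651296642978
shade 0.3853288661966784
shade near 0.09034728130295377
right far 0.17924694969933475
```

```bash
python3 -m crank '[0.65,0.98,0.9,0,0,0,0, 0.65,0.98,0.9,0,0,0,0, 0.65,0.98,0.9,0,0,0,0, 0.65,0.98,0.9,0,0,0,0, 0.65,0.98,0.4,0,0,0,0]' 40 && python3 -m crank '[0.65,0.98,0,0,0,0.3,0, 0.65,0.98,0,0,0,0.3,0, 0.65,0.98,0,0,0,0.3,0, 0.65,0.98,0,0,0,0.24,0, 0.65,0.98,0,0,0,0,0]'
```

```text
clock: 0.6
position: [0.2666, -0.5579, 0.3538]
ee_rot: [3.138, -0.001, 0.234]
ft_force: [1.2, -0.6, 1.1]
grip_width: 0.496
gripper_force: 0.0
clock: 1.1
position: [0.3633, -0.4097, 0.351]
ee_rot: [-3.141, 0.0, 0.394]
ft_force: [0.3, 0.3, 0.1]
grip_width: 0.501
gripper_force: 0.0
```

```bash
python3 -m crank '[0.65,0.98,0,0,0,0,0, 0.65,0.98,0,0,0,0,0, 0.65,0.98,0,0,0,0,0, 0.65,0.98,0,0,0,0,0, 0.65,0.98,0,0,0,0,0]' && python3 -m crank '[0.65,0.98,0,0,0,0,0, 0.65,0.98,0,0,0,0,0, 0.65,0.98,0,0,0,0,0, 0.65,0.98,0,0,0,0,0, 0,0,0,0,0,0,0]'
python3 - <<'E'
from geo import *
im,d,c,E=cam('wrist');print(np.round(c['tool_from_camera'],3).tolist());print(get_obs()['position'])
save(cv2.resize(im,(800,600),interpolation=cv2.INTER_CUBIC),'w0.png');np.savez('w0.npz',im=im,d=d,E=E)
print('peg exp',proj(c,E,np.array([.5007,-.0338,.217]))*1.5625,'hole3',proj(c,E,np.array([.5981,-.0614,.211]))*1.5625)
E
```

```text
clock: 1.6
position: [0.4607, -0.2628, 0.351]
ee_rot: [-3.141, 0.001, 0.393]
ft_force: [-0.1, -1.0, -0.2]
grip_width: 0.501
gripper_force: 0.0
clock: 2.1
position: [0.5411, -0.1403, 0.3511]
ee_rot: [-3.139, -0.003, 0.402]
ft_force: [0.0, 0.4, 0.5]
grip_width: 0.498
gripper_force: 0.0
[[0.0, 0.961, 0.278, 0.071], [1.0, -0.001, 0.0, -0.002], [0.0, 0.278, -0.961, -0.142], [0.0, 0.0, 0.0, 1.0]]
[ 0.53949161 -0.14345769  0.35089826]
peg exp [225.13656216 281.05343341] hole3 [321.55303443 149.47415144]
```

View pics/w0.png

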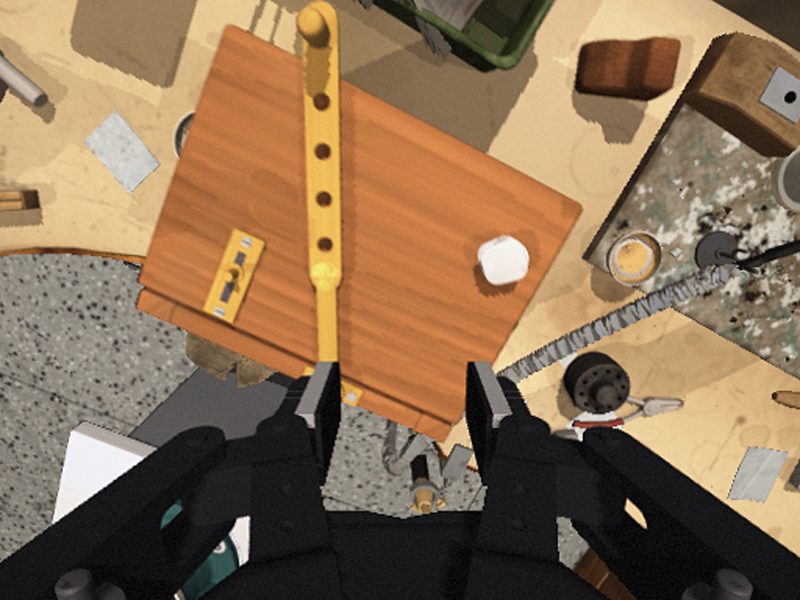

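The wrist view shows the stay's holes at (325,244), (323,199), (322,151) and (321,101), the knob at (315,27), and the plate at (235,277) with the peg at about (234,272). I'll zoom on the plate.

```bash
python3 - <<'E'
from geo import *
z=np.load('w0.npz');im=z['im'];E=z['E'];c=get_calibration('wrist')
y0,x0=140,125
save(cv2.resize(im[y0:y0+75,x0:x0+55],None,fx=8,fy=8,interpolation=cv2.INTER_CUBIC),'w1.png')
for X in(.4968,.5007,.504,.508): print(X,(proj(c,E,np.array([X,-.0338,.217]))-[x0,y0])*8,(proj(c,E,np.array([X,-.0338,.204]))-[x0,y0])*8)
E
```

```text
0.4968 [143.56741213 347.32217165] [181.8855869  322.69315772]
0.5007 [152.69919828 318.99357906] [190.78739263 295.45866108]
0.504 [160.48990206 294.86512746] [198.37842059 272.26954897]
0.508 [170.01210747 265.42360321] [207.65227931 243.98339558]
```

View pics/w1.png

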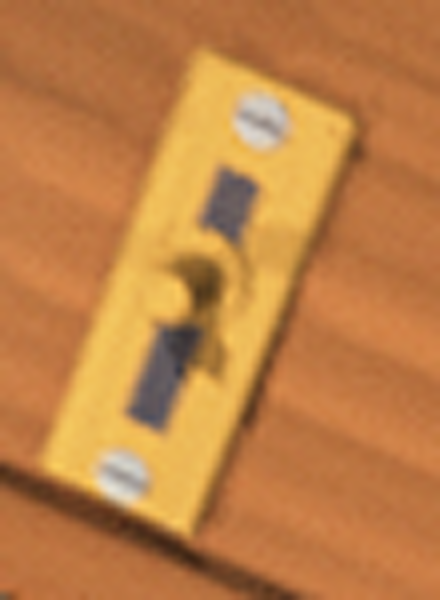

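The zoom shows the bright peg tip at about (166,297), the collar at (200,278), and plate corners at (205,50), (355,125), (190,535) and (45,465).

```bash
python3 - <<'E'
from geo import *
z=np.load('w0.npz');E=z['E'];c=get_calibration('wrist')
f=lambda u,v,h:onz(c,E,125+u/8-.45,140+v/8-.45,h)
P1=f(166,297,.217);print('tip',P1,'base',f(200,277,.205),'plate',np.mean([f(*w,.204) for w in[(205,50),(355,125),(190,535),(45,465)]],0))
g=lambda u,v,h:onz(c,E,u*.64-.18,v*.64-.18,h)
h=np.array([g(*w,.211) for w in[(325,244),(323,199),(322,151),(321,101)]]);print(h.round(4))
print('knob',g(315,28,.243))
print(*hole(P1[:2]))
E
```

```text
tip [ 0.50426965 -0.03396478  0.217     ] base [ 0.50410917 -0.03387721  0.205     ] plate [ 0.50078808 -0.0340426   0.204     ]
[[ 0.5461 -0.083   0.211 ]
 [ 0.5714 -0.0722  0.211 ]
 [ 0.5975 -0.0617  0.211 ]
 [ 0.6234 -0.0513  0.211 ]]
knob [ 0.65230514 -0.04316495  0.243     ]
0.7746086246880273 [ 0.35058031 -0.07061975] 13.41446530718729 [ 0.56457812 -0.01958118]
```

```bash
python3 -m crank '[0.96,0.88,0,0,0,-0.05,0, 0.96,0.88,0,0,0,0,0, 0.96,0.88,0,0,0,0,0, 0.96,0.88,0,0,0,0,0, 0,0,-0.8,0,0,0,0]' && python3 -m crank '[0,0,-0.8,0,0,0,0, 0,0,-0.8,0,0,0,0, 0,0,0,0,0,0,0, 0,0,0,0,0,0,0]'; python3 -c "
from h import *
o=get_obs();print(o['position'],((np.array([.655,-.0375,.216])-o['position'])/.03).round(2),np.degrees(o['ee_rot']))"
```

```text
clock: 2.65
position: [0.659, -0.036, 0.3299]
ee_rot: [3.141, -0.01, 0.391]
ft_force: [-0.3, 1.0, 0.6]
grip_width: 0.501
gripper_force: 0.0
clock: 3.05
position: [0.6532, -0.0424, 0.2791]
ee_rot: [3.141, 0.001, 0.384]
ft_force: [-0.3, 0.9, 0.5]
grip_width: 0.499
gripper_force: 0.0
[ 0.65323613 -0.04240931  0.27912823] [ 0.06  0.16 -2.1 ] [1.79994473e+02 8.14364660e-02 2.20279785e+01]
```

```bash
python3 -m crank '[0.06,0.16,0,0,0,0,0, 0,0,-0.7,0,0,0,0, 0,0,-0.7,0,0,0,0, 0,0,-0.6,0,0,0,0, 0,0,0,0,0,0,0]' && python3 -m crank '[0,0,0,0,0,0,-1, 0,0,0,0,0,0,-1, 0,0,0,0,0,0,-1, 0,0,0,0,0,0,-1, 0,0,0,0,0,0,-1]' 35
```

```text
clock: 3.55
position: [0.6546, -0.0361, 0.2183]
ee_rot: [-3.141, 0.002, 0.386]
ft_force: [1.1, 1.0, -0.3]
grip_width: 0.5
gripper_force: 0.0
clock: 4.05
position: [0.6566, -0.0359, 0.2203]
ee_rot: [3.141, -0.003, 0.386]
ft_force: [1.7, 0.9, 0.9]
grip_width: 0.152
gripper_force: 34.7
```

```bash
python3 -m crank '[0,0,0.2,0.08,-0.18,0,-1, -0.02,-0.01,0.2,0.08,-0.18,0,-1, -0.03,-0.01,0.2,0.08,-0.18,0,-1, -0.03,-0.01,0.2,0.08,-0.18,0,-1, -0.04,-0.02,0.2,0.06,-0.2,0,-1]' && python3 -m crank '[0,0,0,0,0,0,-1, 0,0,0,0,0,0,-1]'
```

```text
clock: 4.55
position: [0.6516, -0.0381, 0.25]
ee_rot: [-3.141, -0.141, 0.386]
ft_force: [0.9, 0.8, -1.0]
grip_width: 0.15
gripper_force: 34.5
clock: 4.75
position: [0.6515, -0.0381, 0.2495]
ee_rot: [-3.141, -0.139, 0.386]
ft_force: [1.2, 0.6, -0.5]
grip_width: 0.152
gripper_force: 34.5
```

```bash
python3 -m crank '[-0.2,0.04,0,0,0,-0.08,-1, -0.2,0.04,0,0,0,-0.08,-1, -0.2,0.04,0,0,0,-0.08,-1, -0.2,0.04,0,0,0,-0.08,-1, -0.2,0.04,0,0,0,-0.08,-1]' && python3 -m crank '[-0.2,0.04,0,0,0,-0.08,-1, -0.2,0.04,0,0,0,-0.08,-1, -0.2,0.04,0,0,0,-0.08,-1, -0.2,0.04,0,0,0,-0.08,-1, -0.2,0.04,0,0,0,-0.08,-1]' && python3 -m crank '[-0.2,0.04,0,0,0,-0.08,-1, -0.2,0.04,0,0,0,-0.08,-1, -0.2,0.04,0,0,0,-0.08,-1, -0.2,0.04,0,0,0,-0.08,-1, 0,0,0,0,0,0,-1]' && python3 -m crank '[0,0,0,0,0,0,-1, 0,0,0,0,0,0,-1, 0,0,0,0,0,0,-1]'
cat > meas.py <<'E'
from geo import *
import sys
b=cam('top');im=b[0];c,E=b[2],b[3];o=get_obs();print(o['position'],np.degrees(o['ee_rot']).round(1),o['ft_force'].round(1))
x0,y0,w,h=200,140,130,150
save(cv2.resize(im[y0:y0+h,x0:x0+w],None,fx=4,fy=4,interpolation=cv2.INTER_CUBIC),sys.argv[1])
E
python3 meas.py t2.png
```

```text
clock: 5.25
position: [0.6214, -0.0319, 0.2493]
ee_rot: [-3.141, -0.139, 0.33]
ft_force: [2.7, -0.2, 0.1]
grip_width: 0.151
gripper_force: 34.7
clock: 5.75
position: [0.592, -0.0255, 0.2496]
ee_rot: [-3.141, -0.14, 0.274]
ft_force: [3.3, 0.3, 0.1]
grip_width: 0.154
gripper_force: 35.0
clock: 6.25
position: [0.5672, -0.0203, 0.2495]
ee_rot: [-3.14, -0.139, 0.229]
ft_force: [4.4, 1.9, 0.5]
grip_width: 0.151
gripper_force: 34.7
clock: 6.55
position: [0.5678, -0.021, 0.2491]
ee_rot: [-3.141, -0.139, 0.229]
ft_force: [3.1, 1.2, 0.0]
grip_width: 0.154
gripper_force: 34.7
[ 0.5678398  -0.02103512  0.24913635] [-179.9   -7.9   13.1] [3.9 0.9 0. ]
```

View pics/t2.png

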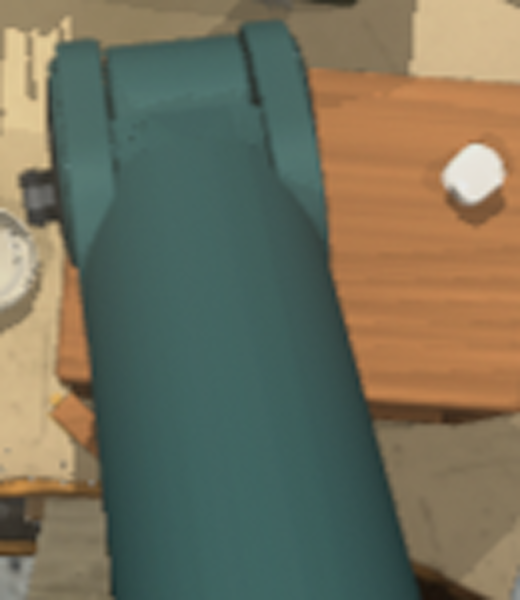

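The top view is blocked by the arm. I'll make the last bit of the move, then check with the scene and wrist cameras.

```bash
python3 -m crank '[-0.2,0.07,0,0,0,0,-1, 0,0,0,0,0,0,-1, 0,0,0,0,0,0,-1]'
python3 - <<'E'
from geo import *
a=cam('scene');b=cam('wrist');print(get_obs()['position'])
u,v=proj(a[2],a[3],np.array([.5042,-.0339,.21])).astype(int);print(u,v)
s=cv2.resize(a[0][v-60:v+60,u-70:u+70],(700,600),interpolation=cv2.INTER_CUBIC)
s=cv2.resize(s,(400,343));w=cv2.resize(b[0],(400,343))
save(np.hstack([s,w]),'sw.png')
E
```

```text
clock: 6.9
position: [0.5629, -0.0184, 0.2498]
ee_rot: [-3.141, -0.141, 0.229]
ft_force: [4.9, 2.1, 0.1]
grip_width: 0.153
gripper_force: 34.6
[ 0.56290786 -0.01850281  0.249773  ]
242 178
```

View pics/sw.png

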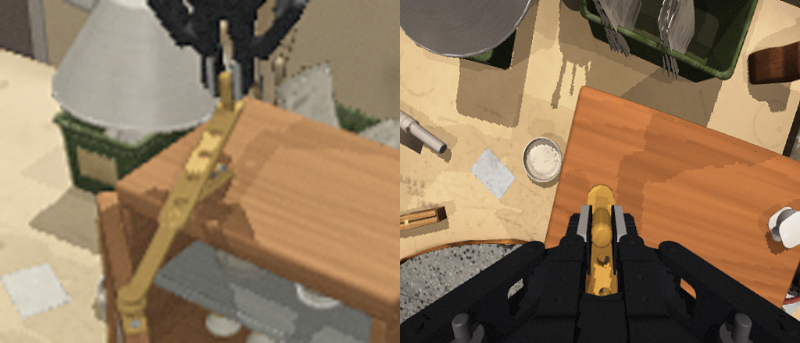

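The scene crop shows the door open and the stay raised over the peg. The wrist view shows the knob held squarely. I'll lower gently.

```bash
python3 -m crank '[0.03,0,-0.15,-0.03,0.14,0,-1, 0,0,-0.15,-0.03,0.14,0,-1, 0,0,-0.14,-0.04,0.14,0,-1, 0,0,0,0,0,0,-1, 0,0,0,0,0,0,-1]'
python3 - <<'E'
from geo import *
a=cam('scene');c,E=a[2],a[3];o=get_obs();print(o['position'],o['ft_force'].round(2))
u,v=242,178
s=cv2.resize(a[0][v-45:v+55,u-50:u+40],None,fx=6,fy=6,interpolation=cv2.INTER_CUBIC);save(s,'s3.png')
f=lambda p:(proj(c,E,np.array(p))-[u-50,v-45])*6
print('peg tip',f([.5042,-.0339,.217]))
_,p,an,_=hole(np.array([.5042,-.0339]));d=np.array([np.cos(np.radians(an)),np.sin(np.radians(an))])
for r in(.0,.102,.13,.158,.186): print(r,f([*(p+d*r),.211+.08*r]))
E
```

```text
clock: 7.5
position: [0.5644, -0.0183, 0.2361]
ee_rot: [-3.141, -0.081, 0.23]
ft_force: [5.4, 2.4, 0.6]
grip_width: 0.154
gripper_force: 34.6
[ 0.56436086 -0.01834503  0.23615405] [6.1  2.33 0.29]
peg tip [304.98457586 255.11292186]
0.0 [128.87476124 528.20676079]
0.102 [248.47967192 332.10488804]
0.13 [277.36074716 284.73334814]
0.158 [304.78784692 239.73991433]
0.186 [330.87043073 196.94602683]
```

View pics/s3.png

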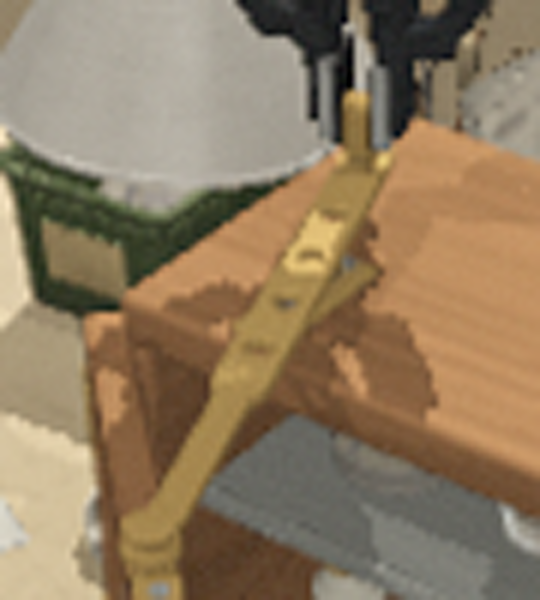

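The holes show at (256,348), (285,301), (310,255) and (333,213), and the third is close to where the peg should be, given this camera's bias. I'll feel downward in small steps.

```bash
python3 -m crank '[0.01,0,-0.05,0,0.03,0,-1, 0,0,0,0,0,0,-1]' && python3 -m crank '[0.01,0,-0.05,-0.01,0.04,0,-1, 0,0,0,0,0,0,-1]' 
python3 - <<'E'
from geo import *
z=np.load('t0.npz')['s'];c=get_calibration('scene');E=np.array(c['extrinsics'])
g=cv2.cvtColor(z,cv2.COLOR_RGB2GRAY).astype(float)
h0=[.5463,-.0827],[.5718,-.0719],[.5978,-.0615],[.6236,-.051]
for h in h0:
    p=proj(c,E,np.array([*h,.211]));u,v=p.astype(int)
    w=g[v-3:v+8,u-4:u+7];wt=np.clip(np.percentile(w,50)-25-w,0,None);yy,xx=np.mgrid[v-3:v+8,u-4:u+7]
    print(p.round(1),((xx*wt).sum()/wt.sum()).round(1),((yy*wt).sum()/wt.sum()).round(1))
E
```

```text
clock: 7.75
position: [0.5646, -0.0184, 0.2347]
ee_rot: [-3.14, -0.077, 0.229]
ft_force: [5.6, 2.1, 0.2]
grip_width: 0.151
gripper_force: 34.6
clock: 7.95
position: [0.5648, -0.0183, 0.2331]
ee_rot: [-3.14, -0.071, 0.229]
ft_force: [6.0, 2.3, -0.3]
grip_width: 0.153
gripper_force: 34.6
[271.6 175.7] 272.4 177.0
[273.1 169.2] 275.1 171.6
[274.8 163.1] 275.4 165.8
[276.4 157.3] 276.8 159.4
```

```bash
python3 -m crank '[0.01,0,-0.05,0,0.04,0,-1, 0,0,0,0,0,0,-1]' && python3 -m crank '[0.01,0,-0.05,-0.01,0.04,0,-1, 0,0,0,0,0,0,-1]'  && python3 -m crank '[0.01,0,-0.05,0,0.04,0,-1, 0,0,0,0,0,0,-1]'
```

```text
clock: 8.15
position: [0.565, -0.0184, 0.2316]
ee_rot: [-3.138, -0.065, 0.229]
ft_force: [5.1, 2.2, -0.2]
grip_width: 0.154
gripper_force: 34.6
clock: 8.35
position: [0.5652, -0.0184, 0.23]
ee_rot: [-3.139, -0.059, 0.229]
ft_force: [5.2, 2.4, -0.6]
grip_width: 0.149
gripper_force: 34.6
clock: 8.55
position: [0.5655, -0.0184, 0.2285]
ee_rot: [-3.137, -0.053, 0.229]
ft_force: [4.7, 1.8, 0.1]
grip_width: 0.154
gripper_force: 34.6
```

```bash
python3 -m crank '[0.01,0,-0.06,-0.01,0.05,0,-1, 0,0,0,0,0,0,-1]' && python3 -m crank '[0.01,0,-0.06,-0.01,0.05,0,-1, 0,0,0,0,0,0,-1]'  && python3 -m crank '[0.01,0,-0.06,0,0.05,0,-1, 0,0,0,0,0,0,-1]'
python3 - <<'E'
from geo import *
a=cam('scene');o=get_obs();print(o['position'],o['ft_force'].round(2))
u,v=242,178
s=cv2.resize(a[0][v-45:v+55,u-50:u+40],None,fx=6,fy=6,interpolation=cv2.INTER_CUBIC);save(s,'s4.png')
E
```

```text
clock: 8.75
position: [0.5657, -0.0184, 0.2266]
ee_rot: [-3.137, -0.046, 0.229]
ft_force: [5.2, 3.0, 0.6]
grip_width: 0.15
gripper_force: 34.6
clock: 8.95
position: [0.5659, -0.0184, 0.2248]
ee_rot: [-3.137, -0.039, 0.229]
ft_force: [5.0, 2.3, -0.3]
grip_width: 0.154
gripper_force: 34.6
clock: 9.15
position: [0.5662, -0.0185, 0.223]
ee_rot: [-3.135, -0.032, 0.229]
ft_force: [5.1, 1.8, 0.6]
grip_width: 0.154
gripper_force: 34.6
[ 0.56619007 -0.01849144  0.22305698] [ 5.    2.55 -0.06]
```

View pics/s4.png

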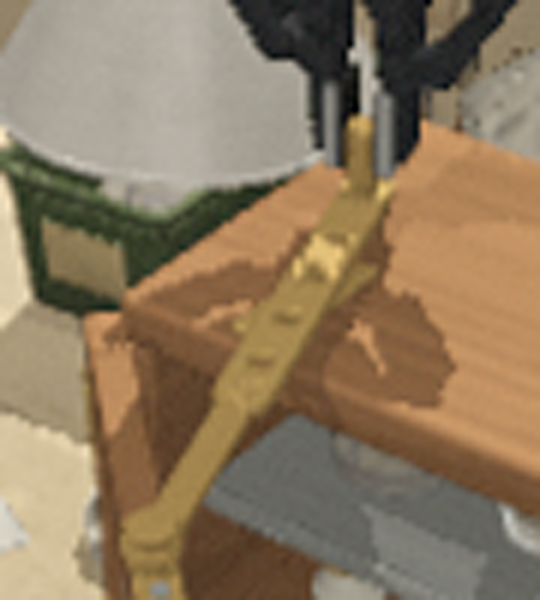

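Hole 3 at about (315,265) now shows brass, the peg coming through it, while holes 1 and 2 at (260,360) and (288,315) are empty. I'll lower the last 3 mm and release.

```bash
python3 -m crank '[0,0,-0.05,0,0.04,0,-1, 0,0,0,0,0,0,-1]' && python3 -m crank '[0,0,-0.04,0,0.04,0,-1, 0,0,0,0,0,0,-1]' && python3 -m crank '[0,0,0,0,0,0,-0.55, 0,0,0,0,0,0,-0.45, 0,0,0,0,0,0,-0.2, 0,0,0,0,0,0,-0.1, 0,0,0,0,0,0,-0.1]' && python3 -m crank '[0,0,0.3,0,0,0,-0.1, 0,0,0.5,0,0,0,-0.1, 0,0,0.8,0,0,0,-0.1, 0,0,0.8,0,0,0,-0.1, 0,0,0.8,0,0,0,-0.1]'
```

```text
clock: 9.4
position: [0.5663, -0.0185, 0.2217]
ee_rot: [-3.134, -0.027, 0.229]
ft_force: [5.1, 1.3, 1.6]
grip_width: 0.149
gripper_force: 34.7
clock: 9.6
position: [0.5665, -0.0185, 0.2206]
ee_rot: [-3.133, -0.022, 0.229]
ft_force: [4.6, 2.5, 1.4]
grip_width: 0.152
gripper_force: 34.8
clock: 10.1
position: [0.5645, -0.0192, 0.2202]
ee_rot: [-3.133, -0.019, 0.229]
ft_force: [-0.2, -0.1, 0.6]
grip_width: 0.449
gripper_force: 0.0
clock: 10.6
position: [0.565, -0.0189, 0.3181]
ee_rot: [-3.133, -0.021, 0.229]
ft_force: [0.7, -0.2, 0.2]
grip_width: 0.447
gripper_force: 0.0
```

Next I'll back the arm off up and to the right, then check with the top and scene views.

```bash
python3 -m crank '[0,-0.9,0.6,0,0,0,-0.1, 0,-0.9,0.6,0,0,0,-0.1, 0,-0.9,0.3,0,0,0,-0.1, 0,-0.9,0,0,0,0,-0.1, 0,-0.9,0,0,0,0,-0.1]' >/dev/null && python3 -m crank '[-0.3,-0.95,0,0,0,0,-0.1, -0.3,-0.95,0,0,0,0,-0.1, -0.3,-0.95,0,0,0,0,-0.1, -0.3,-0.95,0,0,0,0,-0.1, -0.3,-0.95,0,0,0,0,-0.1]' && python3 -m crank '[-0.3,-0.95,0,0,0,0,-0.1, -0.3,-0.95,0,0,0,0,-0.1, -0.3,-0.95,0,0,0,0,-0.1, 0,0,0,0,0,0,-0.1, 0,0,0,0,0,0,-0.1]'
python3 - <<'E'
from geo import *
a=cam('scene');b=cam('top');u,v=242,178
s=cv2.resize(a[0][v-45:v+55,u-50:u+40],(400,444),interpolation=cv2.INTER_CUBIC)
t=cv2.resize(b[0][140:280,200:325],(396,444),interpolation=cv2.INTER_CUBIC)
save(np.hstack([s,t]),'end.png')
E
```

```text
clock: 11.6
position: [0.5196, -0.2974, 0.3623]
ee_rot: [-3.133, -0.021, 0.23]
ft_force: [-0.3, -0.3, 0.4]
grip_width: 0.446
gripper_force: 0.0
clock: 12.1
position: [0.4927, -0.3823, 0.3619]
ee_rot: [-3.133, -0.021, 0.228]
ft_force: [0.3, 0.3, -0.7]
grip_width: 0.448
gripper_force: 0.0
```

View pics/end.png

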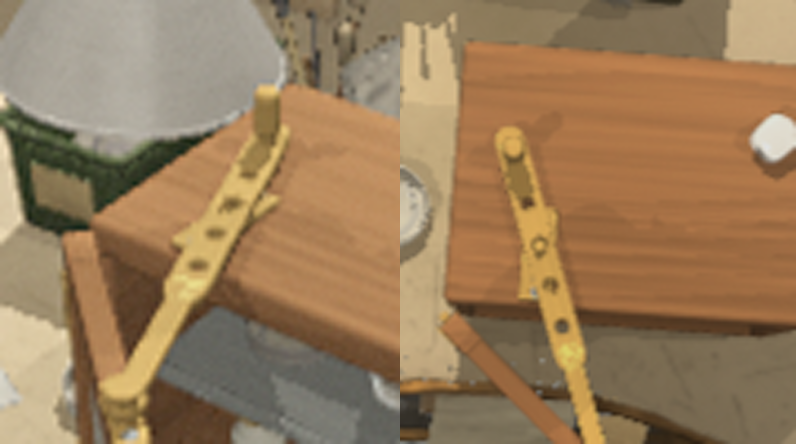

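The end view shows the stay in place, with the peg filling the third hole from the door at (540,245) and the other holes, at (562,326), (550,285) and (527,203), empty. I'll check by depth that the bar is level, and that the stay holds over time, then hand in.

```bash
python3 -m crank '[0,0,0,0,0,0,-0.1, 0,0,0,0,0,0,-0.1, 0,0,0,0,0,0,-0.1, 0,0,0,0,0,0,-0.1, 0,0,0,0,0,0,-0.1]' >/dev/null; python3 - <<'E'
from h import *
im,d,c,E=cam('top')
for x,y in [(556,306),(545,265),(533,224),(512,148),(640,200),(620,120)]:
    u=200+(x-400)/3.168;v=140+y/3.171;u,v=int(round(u-.4)),int(round(v-.4))
    print(atd(c,E,u,v,np.median(d[v-1:v+2,u-1:u+2])).round(4))
E
```

```text
[ 0.4661 -0.0453  0.2101]
[ 0.493  -0.0365  0.2093]
[ 0.5201 -0.0297  0.2096]
[ 0.5654 -0.0141  0.2415]
[ 0.5377 -0.0996  0.1989]
[ 0.5934 -0.0861  0.2   ]
```

The bar is level at about 0.210 m and the knob top is at 0.2415 m, so the stay is fully down.

```bash
python3 -c "from plant import *;print(sign_off())"
```

```text
the job is handed in; nothing more can be done
None
```

I opened the door and set the stay's third hole fully down over the peg; the stay alone now holds the door ajar, the robot is clear, nothing else was touched, and the job is handed in.

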